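# Lid the greased loaf tin

### The arm

A 6-joint arm with a two-finger parallel gripper is mounted at the origin on a cart in front of the work surface, level with it; the furniture and walls round the work are solid. World frame = base frame: x ahead of the robot, y to its left, z up, the work surface at z = 0. Lengths are in m, angles in rad, forces in N, time in s.
With the tool pointing down it reaches from about 0.3 to 0.875 m from the base axis. Payload 6.4 kg.
Tool frame: the origin (TCP) lies midway between the tips of the shut fingers; the grasp point (between the pads) lies 19 mm behind it; z points along the fingers, y is the line along which they close (so a half turn about z gives the same grasp; the last joint's range is limited). The gripper opens to 88 mm and grips with 3 to 60 N. Pads are 18 mm wide; open, the fingers measure 123 mm over their backs; the gripper's body (75 mm by 187 mm) begins 45 mm behind the grasp point.
Start: joints at [-1.551, 0.181, 1.607, -0, 1.354, -0.206], TCP at [0.129, -0.56, 0.211] pointing down, gripper open.
Joint ranges: [-2.99, 2.99], [-0.89, 2.07], [0.3, 2.58], [-1.14, 4.28], [0, 2.63], [-3.12, 3.12]. Speed limits (rad/s): [2.57, 2.57, 3.01, 3.14, 3.14, 3.14].

### API

Orientations are given as a rotation vector (axis times angle).
In Python, from cell import ctrl gives the robot as it stands. The module is installed in compiled form; this text tells all that it offers.
- The arm moves only by the tool jog_arm, never from a script. Its argument "commands" is a list that holds one entry, the list of rows, each a list of 7 numbers: the opening, from 0 (shut) to 1 (fully open), then the shift along the world's x, y, z in mm, then the turn, a rotation vector about the world's x, y, z in degrees. A call has 1 to 10 rows; each row is the pose to reach, as a shift and turn from the pose commanded when the call began; what a row does not reach only later rows make up. A row lasts 1/12 s, in which the tool goes at most 41.7 mm and 7.16 degrees, less where a joint would pass 70% of its speed; a pose out of reach is approached as far as the arm can. A call with a gripper value outside its range is refused whole. The fingers move at their own pace and stop on an object; "newtons" is the grip in N (left out, the last holds). Time passes only in rows, so rows that repeat a pose let the fingers close. It gives the time, the measured TCP pose, the force, the opening and the grip force at its end, in the units of the state.
- ctrl.get_state(): the state, without advancing time (a new reading comes with each control period).
- ctrl.grab_frame(name): name is "scene" or "top" or "wrist"; returns (picture, depth): 480x640x3 uint8, red, green, blue; 480x640 float32, m along the optical axis (not along the pixel's ray), 0 where there is no reading.
- ctrl.camera_params(name): a dict with "fx", "fy", "cx", "cy" (pixels), "extrinsics" (4x4, takes a point from camera to world coordinates). Camera axes: x right, y down, z forward; pixel columns grow to the right and rows downward; lengths in m; the calibration is good to about 2 mm. A picture is of the moment at which its call begins: read the wrist's pose just before it. camera_params takes no time and is no camera call; for the wrist camera it gives the pose at the moment of the call.
- ctrl.job_done(): hands the job in; it is judged then, once.
Trained networks look in the newest picture that a camera, given by its name, has taken for a name from the list of things; names that differ only in an ending like _2 or _b are one class to them, and where a whole thing is asked for, a point or a joint stands for the part that bears it (a point fixed in the world has none). Each returns a list of dicts, best first, with "score" (0 to 1); they miss things now and then, are a little off and sometimes report something else, mostly with a low value. They report only what shows in the picture. A call takes as long as a camera call. They do not tell look-alikes from the thing itself.
- ctrl.outline_of(camera, name): "region" (480x640 bool, what is visible of it) and "bbox" ([left, top, right, bottom] in pixels, round what is visible of it).
The state is a dict: "time": time; "joint_positions": joint angles; "qvel": joint speeds; "tau": joint torques, N m; "tool_pos": TCP position; "eef_rot": TCP orientation; "contact_force": force on the tool from outside, world axes, zero at the start; "wrist_torque": the same for the moment, N m; "gripper_width": finger opening in m; "finger_force": force on a finger pad.
Only numpy, scipy, OpenCV 4.12 (cv2) and the standard library are available. Lean on these libraries where they do the work, as an engineer would, in place of code of your own. Each camera call takes 0.05 s, during which the arm holds its last target. There are 200 camera calls.

### The job

The loaf tins have been greased for tomorrow and one still has to be closed. Take the pastry brush off the open tin and lay it flat in the steel tray, then pick up the loose lid and slide it, plain end first, under the folded rims of the open tin until it is fully home against the far end. Do not push the pair of tins along the bench or disturb the tubs and the paper cups around them.

Things in the scene. Friction and masses are not known exactly. Their poses are not given: they have to be found in the camera images.
- tins: two dark loaf tins strapped side by side, one loose 2.6 kg unit, 216 long (its x), 218 wide (y), 102 high. Origin: centre of underside; z up. +x: the way a lid slides home. The tin at y = -56 has its lid on (the finished state; handle up to z = 125 at x = -32..32); the tin at y = +56 (centre line) is open and empty
- tin_mouth (a point): open tin's centre line at its entry end: x = -108, y = 56, z = 91 of the tins (ledge height; axes as the tins). Channels run along both long sides: ledges at z = 91 the lid lies on, side walls at y = 56 +- 50, lips folded inward above (underside z = 98.5, top 101.5, 84 open between). In the first 18 mm lips flare up 6, ledges slope down 5, walls flare out 3: a lead-in
- tin_stop (a point): open tin's centre line at the inner face of the upright end stop that closes the channels: x = +105, y = 56, z = 91 of the tins (axes as the tins). The lid is home when its +x edge touches here: lid origin then at x = 0, y = 56, z = 91 of the tins
- lid: loose bright flat lid, about 0.25 kg, lying handle up on the bench: plate 210 long (its x), 97 wide (y), 4 thick. Plain front end (+x) with corners clipped 18 x 6 (front edge 85 wide); rear edge (-x) turned up 12 high, full width, so it cannot enter the channels. Origin: centre of underside; z up
- lid_handle (a point): middle of the lid's dark bar handle, 26 above the lid's underside. The bar is 64 long (lid x), 14 wide (lid y), 16 high, from 18 to 34 above the underside, on two 9 mm posts at lid x = +-25
- brush: pastry brush, wooden handle, 228 x 58 x 12, 0.06 kg, lying flat across the tins' top. Origin: centre of underside; z up. Handle toward -x, bristles +x; its long axis is turned +0.10 rad from its x: handle centre line runs (-108, -19) to (-10, -9) in x, y; 17 wide at the end, 23 at x = -10, the best grip (centre of mass near x = +16)
- tray: shallow steel tray, 290 long (its x), 120 wide (its y), 16 high, floor 3 thick, inside 284 x 114, with a rolled rim. Origin: centre of the underside; z up
- red_tub: small white tub with red lid, 74 across, 70 high; origin under its centre; to be left alone
- white_tub: small white tub with white lid, 77 across, 80 high; origin under its centre; to be left alone
- cups: stack of pink paper baking cups, 59 across, 59 high; origin under its centre; to be left alone
Not all that is in view belongs to the job. Of the things shaped like the lid, the aluminium one is meant.

How it is judged:
By the outcome, as a careful person would: the job done as asked, in the order asked, and still so for the second after the job is handed in, with the robot touching nothing.
It also fails if it takes over 62 s, if anything falls off the work surface, if the arm or the gripper's body presses on something with over 40 N, if the wrist force passes 120 N, or if a joint passes its speed limit or range.

## Working session

There is one attempt and no reset: what is moved stays moved. The work goes in short steps, Python scripts to look and compute and a tool call to move; the robot and the scene stay as the last step left them, time stands still between calls to the robot, and variables do not carry over. Pictures are saved under pics/ and viewed, at most 10 in all, crops included, and the job is handed in when it is done.

Besides the shell and the picture viewer there is one more tool, called after "Request:" as name(argument=value, ...) on one line, values as JSON. jog_arm: Moves the arm, as the interface text tells. Its arguments: {"type":"object","properties":{"commands":{"type":"array"},"newtons":{"type":"number"}},"required":["commands"]}

```bash
mkdir -p pics; cat > h.py <<'E'
import numpy as np, cv2
from cell import ctrl
def grab(n,save=None):
    P=ctrl.camera_params(n); im,d=ctrl.grab_frame(n)
    if save: cv2.imwrite('pics/'+save,im[:,:,::-1])
    return P,im,d
def cloud(P,d):
    v,u=np.mgrid[:480,:640]
    p=np.stack([(u-P['cx'])/P['fx']*d,(v-P['cy'])/P['fy']*d,d],-1)
    T=np.array(P['extrinsics']); return p@T[:3,:3].T+T[:3,3]
E
python3 - <<'E'
from h import *
for n in ['top','scene']:
    P,im,d=grab(n,n+'0.png'); C=cloud(P,d); np.savez(n+'0.npz',C=C,d=d,im=im)
    print(n,np.round(P['extrinsics'],3).tolist(),P['fx'])
    for o in ['tins','lid','brush','tray','red_tub','white_tub','cups']:
        for r in ctrl.outline_of(n,o)[:4]:
            m=r['region']&(d>0); q=C[m]
            print(o,round(r['score'],2),np.round(r['bbox']).tolist(),np.round(np.median(q,0),3) if len(q) else '', np.round(q.max(0),3) if len(q) else '')
print(ctrl.get_state())
E
```

```text
top [[0.016, -0.994, 0.11, 0.466], [-1.0, -0.017, -0.013, 0.0], [0.015, -0.11, -0.994, 1.378], [0.0, 0.0, 0.0, 1.0]] 453.42069140621095
tins 0.89 [245.0, 209.0, 329.0, 292.0] [0.597 0.062 0.093] [0.735 0.209 0.131]
lid 0.92 [381.0, 257.0, 451.0, 293.0] [ 0.522 -0.31   0.004] [ 0.583 -0.204  0.045]
lid 0.8 [471.0, 269.0, 542.0, 344.0] [ 0.444 -0.583  0.003] [ 0.552 -0.488  0.039]
brush 0.56 [269.0, 233.0, 291.0, 311.0] [0.498 0.108 0.112] [0.639 0.133 0.12 ]
brush 0.32 [162.0, 240.0, 211.0, 343.0] [0.467 0.385 0.004] [0.622 0.469 0.027]
tray 0.72 [163.0, 240.0, 210.0, 348.0] [0.464 0.385 0.004] [0.62  0.465 0.027]
red_tub 0.59 [117.0, 258.0, 147.0, 276.0] [0.535 0.525 0.069] [0.576 0.597 0.076]
white_tub 0.55 [362.0, 189.0, 391.0, 219.0] [ 0.731 -0.178  0.079] [ 0.772 -0.143  0.086]
cups 0.72 [221.0, 196.0, 241.0, 217.0] [0.729 0.257 0.035] [0.767 0.295 0.064]
scene [[0.824, -0.275, 0.495, -0.353], [-0.566, -0.416, 0.712, -1.363], [0.01, -0.867, -0.499, 1.032], [0.0, 0.0, 0.0, 1.0]] 583.3500766048475
tins 0.65 [270.0, 204.0, 358.0, 264.0] [ 0.618 -0.027  0.067] [0.812 0.243 0.545]
lid
[... 418 characters left out ...]
85]
{'time': 0.8, 'joint_positions': array([-1.55126403e+00,  1.80794232e-01,  1.60698140e+00, -5.59521162e-06,
        1.35379780e+00, -2.06306133e-01]), 'qvel': array([ 0.00066657,  0.0013213 ,  0.00125776,  0.0001022 ,  0.00039933,
       -0.00024929]), 'tau': array([ 7.47792255e-04, -4.33786476e+01, -3.42157853e+01,  7.04080774e-02,
        3.07282316e-02,  1.31052170e-05]), 'tool_pos': array([ 0.12876833, -0.56042119,  0.21102671]), 'eef_rot': array([ 3.12156638e+00,  3.53992556e-01, -1.13605727e-05]), 'contact_force': array([ 0.54618138, -0.82032813, -0.402232  ]), 'wrist_torque': array([ 0.02206659, -0.00346443, -0.027961  ]), 'finger_force': 0.0, 'gripper_width': 0.08830147065108467}
```

View pics/top0.png

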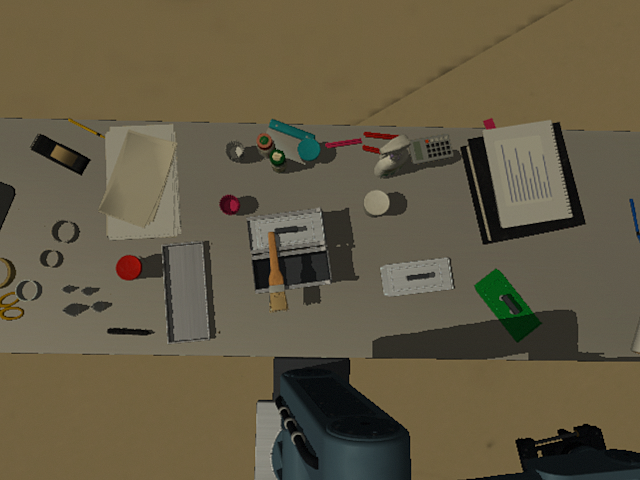

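View pics/scene0.png

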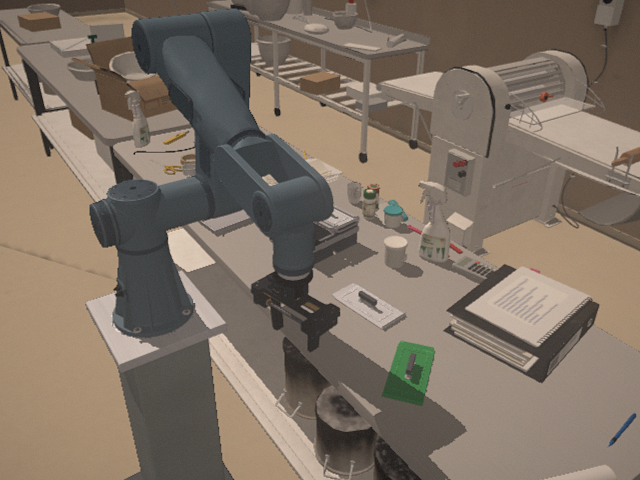

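```bash
python3 - <<'E'
import cv2
im=cv2.imread('pics/top0.png')[195:320,235:465]
cv2.imwrite('pics/crop1.png',cv2.resize(im,None,fx=3.4,fy=3.4,interpolation=cv2.INTER_CUBIC))
from h import *
Z=np.load('top0.npz');C=Z['C']
def rect(m,name):
    q=C[m][:,:2].astype(np.float32); r=cv2.minAreaRect(q); print(name,np.round(r[0],4),np.round(r[1],4),round(r[2],2),len(q))
x,y,z=C[...,0],C[...,1],C[...,2]
rect((z>.09)&(z<.107)&(abs(x-.62)<.18)&(abs(y-.06)<.16),'tins top')
rect((z>.110)&(z<.122)&(x>.35)&(x<.75)&(abs(y-.1)<.06),'brush')
rect((z>.02)&(z<.045)&(abs(x-.52)<.1)&(abs(y+.31)<.14),'lid handle')
rect((z>.0025)&(z<.02)&(abs(x-.52)<.09)&(abs(y+.31)<.14),'lid plate')
rect((z>.011)&(z<.022)&(abs(x-.467)<.18)&(abs(y-.385)<.09),'tray rim')
for w in [(z>.118)&(z<.135)&(abs(x-.64)<.1)&(abs(y-.06)<.12)]: rect(w,'tin handle')
# bench height
print(np.median(z[(abs(x-.5)<.05)&(abs(y+.1)<.05)]))
E
```

```text
tins top [0.5735 0.0696] [0.2552 0.2175] 8.39 3046
brush [0.5358 0.0876] [0.2381 0.0792] 1.6 709
lid handle [ 0.5231 -0.3091] [0.0139 0.063 ] 7.93 105
lid plate [ 0.5199 -0.3105] [0.2786 0.1795] 89.98 1780
tray rim [0.4874 0.3848] [0.3378 0.1344] 8.59 575
tin handle [0.614  0.1029] [0.0502 0.126 ] 54.99 120
-0.0006067207462827628
```

View pics/crop1.png

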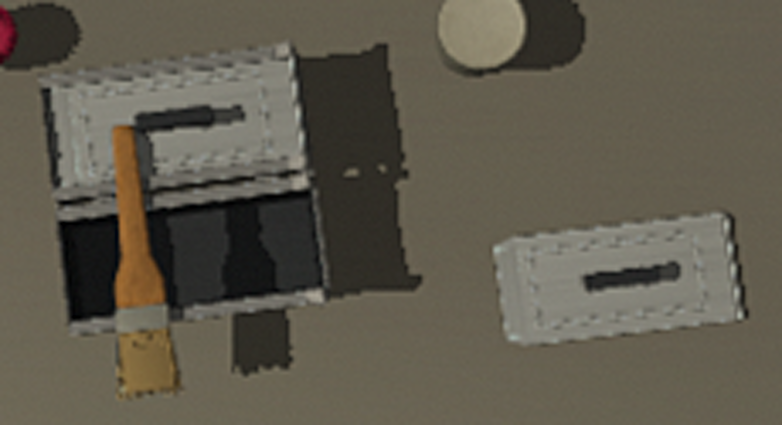

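Lid-shaped things in the top view are the aluminium plate at (417,277) and the green one at (507,304). The crop confirms that the first is bare bright metal. Its clipped plain end is on the left (+y) and its turned-up rear on the right, so it's the one meant. The brush lies across both tins at cols 113–180 of the crop.

Request:
jog_arm(commands=[[[1, 270, 250, 170, 0, 0, 0], [1, 270, 250, 170, 0, 0, 0], [1, 270, 250, 170, 0, 0, 0], [1, 270, 250, 170, 0, 0, 0], [1, 270, 250, 170, 0, 0, 0], [1, 270, 250, 170, 0, 0, 0], [1, 270, 250, 170, 0, 0, 0], [1, 270, 250, 170, 0, 0, 0], [1, 270, 250, 170, 0, 0, 0], [1, 270, 250, 170, 0, 0, 0]]])

```text
time: 1.63
tool_pos: [0.4007, -0.3083, 0.3831]
eef_rot: [3.12, 0.356, 0.003]
contact_force: [0.8, -0.3, -0.4]
gripper_width: 0.0882
finger_force: 0.0
```

```bash
python3 - <<'E'
from h import *
s=ctrl.get_state(); print(s['time'],s['tool_pos'],s['eef_rot'],s['contact_force'])
P,im,d=grab('wrist','w1.png'); C=cloud(P,d); np.savez('w1.npz',C=C,im=im)
print(np.round(P['extrinsics'],3).tolist(),P['fx'])
for r in ctrl.outline_of('wrist','lid')[:3]: print(r['score'],r['bbox'])
E
```

```text
1.6333 [ 0.40066994 -0.30832846  0.38314124] [3.11968478e+00 3.55975708e-01 2.95230300e-03] [ 0.77730317 -0.3221291  -0.41483342]
[[0.226, -0.938, -0.264, 0.468], [-0.974, -0.218, -0.062, -0.292], [0.001, 0.271, -0.963, 0.557], [0.0, 0.0, 0.0, 1.0]] 371.35610944967374
0.87 [460.8, 113.7, 566.2, 263.6]
0.81 [272.8, 47.2, 430.4, 136.6]
```

View pics/w1.png

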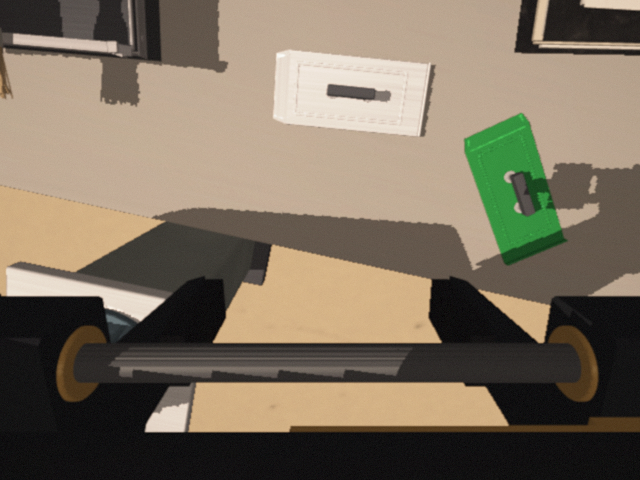

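The wrist picture shows the aluminium lid at (352,92), with its clipped end to the left and turned-up end to the right, and the green one at (515,190). Next I look over the tins.

Request:
jog_arm(commands=[[[1, 120, 380, 20, 0, 0, 0], [1, 120, 380, 20, 0, 0, 0], [1, 120, 380, 20, 0, 0, 0], [1, 120, 380, 20, 0, 0, 0], [1, 120, 380, 20, 0, 0, 0], [1, 120, 380, 20, 0, 0, 0], [1, 120, 380, 20, 0, 0, 0], [1, 120, 380, 20, 0, 0, 0], [1, 120, 380, 20, 0, 0, 0], [1, 120, 380, 20, 0, 0, 0]]])

```text
time: 2.57
tool_pos: [0.519, 0.0723, 0.4006]
eef_rot: [-3.121, -0.357, 0.0]
contact_force: [0.5, -0.3, 0.4]
gripper_width: 0.0883
finger_force: 0.0
```

```bash
python3 - <<'E'
from h import *
s=ctrl.get_state(); print(s['time'],s['tool_pos'],s['eef_rot'])
P,im,d=grab('wrist','w2.png'); C=cloud(P,d); np.savez('w2.npz',C=C,im=im)
for o in ['tins','brush','tray']:
  for r in ctrl.outline_of('wrist',o)[:2]:
    m=r['region']; q=C[m&(d>0)]; print(o,r['score'],r['bbox'],np.round(np.median(q,0),3))
    if o=='brush':
        q=q[(q[:,2]>.108)&(q[:,2]<.118+.006)]
        c=q[:,:2].mean(0);u,S,vt=np.linalg.svd(q[:,:2]-c,full_matrices=False);print('brush',c,vt[0],len(q),q.min(0),q.max(0))
# lid from w1
D=np.load('w1.npz');C1=D['C'];x,y,z=C1[...,0],C1[...,1],C1[...,2]
m=(z>.025)&(z<.045)&(abs(x-.523)<.05)&(abs(y+.309)<.06)
print('lid handle w1',cv2.minAreaRect(C1[m][:,:2].astype(np.float32)),np.median(z[m]))
g=cv2.cvtColor(D['im'],cv2.COLOR_RGB2GRAY); g=(D['im'].min(-1)>195).astype(np.uint8)
m=(g>0)&(abs(x-.523)<.12)&(abs(y+.309)<.15)&(z<.03)
print('lid plate w1',cv2.minAreaRect(C1[m][:,:2].astype(np.float32)),m.sum())
m=(z>.008)&(z<.018)&(abs(x-.523)<.12)&(abs(y+.309)<.15)
print('rear edge',m.sum(),np.round(C1[m].mean(0),3))
E
```

```text
2.5667 [0.51903954 0.07231387 0.40058534] [-3.12052686e+00 -3.56567850e-01  3.12105727e-04]
tins 0.63 [249.6, 26.8, 442.1, 226.6] [0.607 0.062 0.095]
tins 0.35 [0.0, 65.8, 41.5, 118.2] [0.537 0.502 0.041]
brush 0.73 [274.9, 75.3, 316.8, 256.5] [0.504 0.108 0.112]
brush [0.51454644 0.10598262] [-0.99161776 -0.12920613] 4266 [0.41481553 0.07181873 0.10802052] [0.6380624  0.13024348 0.11634238]
brush 0.71 [489.3, 194.2, 639.1, 266.9] [ 0.526 -0.31   0.004]<stdin>:9: RuntimeWarning: Mean of empty slice.
  ret = um.true_divide(
Traceback (most recent call last):
IndexError: index 0 is out of bounds for axis 0 with size 0
```

View pics/w2.png

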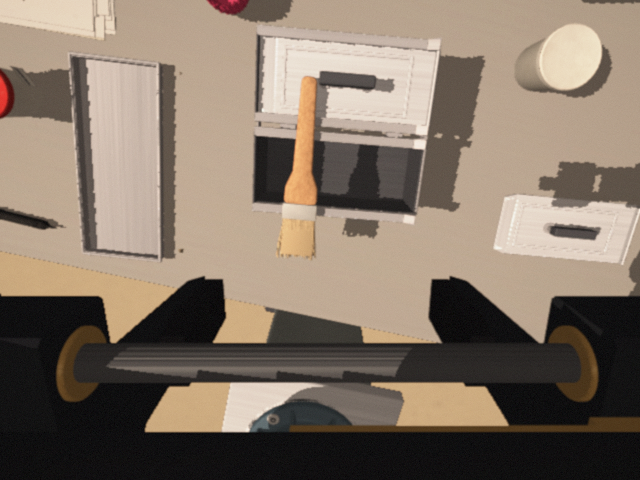

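The brush (handle tip (308,78), bristles to (297,257)), tray (120,155), tins and aluminium lid (568,228) are all in view, with the plain end on the left. Next I fit the poses.

```bash
python3 - <<'E'
from h import *
from scipy.ndimage import median_filter
for f in ['w2.npz','top0.npz']:
    D=np.load(f);C=D['C'];im=D['im'].astype(int);x,y,z=C[...,0],C[...,1],C[...,2]
    def R(m,n):
        m=cv2.morphologyEx(m.astype(np.uint8),cv2.MORPH_OPEN,np.ones((2,2)))>0
        q=C[m]
        if len(q)<8: print(n,'few',len(q));return None
        r=cv2.minAreaRect(q[:,:2].astype(np.float32)); print(f,n,np.round(r[0],4),np.round(r[1],4),round(r[2],2),len(q),'z',round(np.median(q[:,2]),4)); return q
    wood=(im[...,0]>im[...,2]*1.5)&(im[...,0]>110)
    q=R(wood&(z>.106)&(z<.122)&(x>.38)&(x<.66)&(abs(y-.1)<.05),'brush')
    h=q[(q[:,0]>.54)]; k=np.polyfit(h[:,0],h[:,1],1); print(' handle slope deg',np.degrees(np.arctan(k[0])),'y at .54,.6',np.polyval(k,[.54,.6]),'xmax',q[:,0].max(),'xmin',q[:,0].min())
    R((z>.088)&(z<.107)&(x>.49)&(x<.76)&(abs(y-.06)<.15)&~wood,'tins')
    R((z>.117)&(z<.135)&(im.max(-1)<90)&(x>.6)&(x<.72)&(abs(y-.06)<.09),'tinhandle')
    R((z>.011)&(z<.022)&(x>.31)&(x<.65)&(abs(y-.385)<.1),'tray')
    R((z>.025)&(z<.045)&(abs(x-.523)<.05)&(abs(y+.309)<.06),'lidh')
    R((z>.0028)&(z<.016)&(abs(x-.523)<.10)&(abs(y+.309)<.125),'lidplate')
D=np.load('w1.npz');C=D['C'];im=D['im'].astype(int);x,y,z=C[...,0],C[...,1],C[...,2]; f='w1'
R((z>.025)&(z<.045)&(abs(x-.523)<.05)&(abs(y+.309)<.06),'lidh'); R((z>.0028)&(z<.016)&(abs(x-.523)<.10)&(abs(y+.309)<.125),'lidplate')
E
```

```text
w2.npz brush [0.5078 0.1032] [0.2625 0.0566] 3.82 3809 z 0.1121
 handle slope deg 7.205245046054113 y at .54,.6 [0.10801423 0.11559957] xmax 0.638325794610442 xmin 0.37494673757586755
w2.npz tins [0.5843 0.0664] [0.2638 0.2583] 8.21 17877 z 0.0957
w2.npz tinhandle [0.6202 0.0713] [0.0603 0.0654] 10.4 595 z 0.1246
w2.npz tray [0.4531 0.3   ] [0.3653 0.3421] 79.08 2876 z 0.0165
w2.npz lidh [ 0.5427 -0.1397] [0.4632 0.0299] 82.83 437 z 0.0332
w2.npz lidplate [ 0.5234 -0.1734] [0.5239 0.1231] 89.67 5654 z 0.0039
top0.npz brush [0.5267 0.1067] [0.2209 0.0444] 6.35 659 z 0.1118
 handle slope deg 7.57808825536616 y at .54,.6 [0.10879769 0.11678004] xmax 0.6361779101057587 xmin 0.41453196528120817
top0.npz tins [0.5763 0.0705] [0.238  0.2172] 8.39 2898 z 0.096
top0.npz tinhandle [0.643  0.0784] [0.0139 0.0628] 13.89 115 z 0.1231
top0.npz tray [0.4955 0.2252] [0.3222 0.4403] 6.66 468 z 0.012
top0.npz lidh [ 0.4998 -0.1754] [0.0143 0.3572] 8.47 104 z 0.0323
top0.npz lidplate [ 0.5042 -0.2102] [0.0982 0.4274] 9.07 686 z 0.0038
w1 lidh [ 0.502 -0.319] [0.0568 0.0662] 11.14 560 z 0.0336
w1 lidplate [ 0.5211 -0.3149] [0.0991 0.2134] 8.32 8933 z 0.0041
```

Request:
jog_arm(commands=[[[1, 20, 36, -120, 0, 0, -5.6], [1, 20, 36, -120, 0, 0, -5.6], [1, 20, 36, -120, 0, 0, -5.6], [1, 20, 36, -220, 0, 0, -5.6], [1, 20, 36, -260, 0, 0, -5.6], [1, 20, 36, -280, 0, 0, -5.6], [1, 20, 36, -298, 0, 0, -5.6], [1, 20, 36, -298, 0, 0, -5.6], [1, 20, 36, -298, 0, 0, -5.6], [1, 20, 36, -298, 0, 0, -5.6]]])

```text
time: 3.55
tool_pos: [0.5383, 0.1038, 0.1025]
eef_rot: [3.135, 0.198, -0.003]
contact_force: [0.6, 0.2, 0.6]
gripper_width: 0.0881
finger_force: 0.0
```

```bash
python3 - <<'E'
from h import *
P,im,d=grab('wrist','w3.png')
def R(C,m,n):
    k,L,s,_=cv2.connectedComponentsWithStats(m.astype(np.uint8)); i=1+np.argmax(s[1:,4]); q=C[L==i]
    r=cv2.minAreaRect(q[:,:2].astype(np.float32)); print(n,np.round(r[0],4),np.round(r[1],4),round(r[2],2),len(q),'z',round(np.median(q[:,2]),4)); return q
for f in ['top0.npz','w2.npz','w1.npz']:
    D=np.load(f);C=D['C'];im=D['im'].astype(int);x,y,z=C[...,0],C[...,1],C[...,2]
    wood=(im[...,0]>im[...,2]*1.5)&(im[...,0]>110); print(f)
    if f!='w1.npz':
        R(C,(z>.085)&(z<.110)&(x>.46)&(x<.76)&(abs(y-.06)<.15)&~wood,'tins')
        R(C,(z>.112)&(z<.135)&~wood&(x>.6)&(x<.72)&(abs(y-.06)<.09),'tinhandle')
        R(C,(z>.002)&(z<.022)&(x>.28)&(x<.66)&(abs(y-.385)<.1),'tray')
        R(C,(z>.010)&(z<.022)&(x>.28)&(x<.66)&(abs(y-.385)<.1),'trayrim')
    R(C,(z>.025)&(z<.045)&(abs(x-.523)<.05)&(abs(y+.309)<.06),'lidh')
    R(C,(z>.0026)&(z<.018)&(abs(x-.523)<.10)&(abs(y+.309)<.135),'lidplate')
E
```

```text
top0.npz
tins [0.6375 0.0789] [0.1254 0.2179] 8.51 2795 z 0.0963
tinhandle [0.6449 0.0812] [0.0145 0.0626] 9.2 125 z 0.1244
tray [0.4662 0.3831] [0.3234 0.1681] 8.22 3123 z 0.0049
trayrim [0.4685 0.3817] [0.2957 0.1268] 6.38 572 z 0.0168
lidh [ 0.5231 -0.3091] [0.0139 0.063 ] 7.93 104 z 0.0332
lidplate [ 0.5218 -0.3164] [0.1092 0.2293] 5.79 1350 z 0.0049
w2.npz
tins [0.6342 0.0772] [0.1331 0.218 ] 8.51 16717 z 0.0957
tinhandle [0.6438 0.0792] [0.0141 0.0638] 8.56 810 z 0.1247
tray [0.4624 0.3855] [0.3108 0.1388] 6.66 16661 z 0.0039
trayrim [0.4667 0.3801] [0.2955 0.127 ] 6.66 2874 z 0.0169
lidh [ 0.5226 -0.3108] [0.0144 0.0648] 8.09 437 z 0.0332
lidplate [ 0.5233 -0.3111] [0.0984 0.2119] 7.82 6532 z 0.004
w1.npz
lidh [ 0.5222 -0.3118] [0.0142 0.064 ] 7.96 561 z 0.0337
lidplate [ 0.522  -0.3118] [0.0976 0.2101] 7.79 9711 z 0.0042
```

View pics/w3.png

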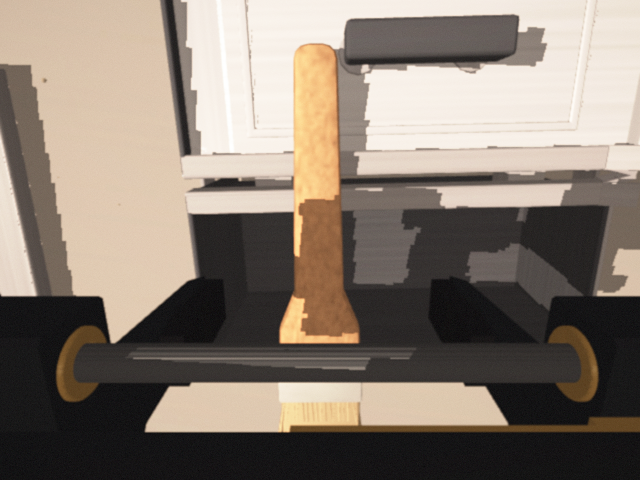

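The brush handle is centred between the fingers (cols 295–345) and in line with them. Closing and lifting.

Request:
jog_arm(commands=[[[0, 0, 0, 0, 0, 0, 0], [0, 0, 0, 0, 0, 0, 0], [0, 0, 0, 0, 0, 0, 0], [0, 0, 0, 0, 0, 0, 0], [0, 0, 0, 0, 0, 0, 0], [0, 0, 0, 0, 0, 0, 0], [0, 0, 0, 20, 0, 0, 0], [0, 0, 0, 50, 0, 0, 0], [0, 0, 0, 70, 0, 0, 0], [0, 0, 0, 70, 0, 0, 0]]], newtons=20)

```text
time: 4.43
tool_pos: [0.5418, 0.1057, 0.178]
eef_rot: [3.134, 0.202, 0.013]
contact_force: [1.9, -0.5, 1.0]
gripper_width: 0.0236
finger_force: 0.0
```

```bash
python3 - <<'E'
from h import *
s=ctrl.get_state(); print(s['time'],s['tool_pos'],s['eef_rot'],s['contact_force'])
P,im,d=grab('wrist','w4.png'); C=cloud(P,d);im=im.astype(int)
wood=(im[...,0]>im[...,2]*1.5)&(im[...,0]>110)&(C[...,2]>.12)
q=C[wood]; print(len(q),q.min(0),q.max(0)); h=q[q[:,0]>.555];print(np.polyfit(h[:,0],h[:,1],1),np.polyfit(h[:,0],h[:,2],1),np.median(h[:,2]))
E
```

```text
4.4333 [0.54177316 0.1057078  0.17799226] [3.13440169 0.20154029 0.01279604] [ 1.87305094 -0.457417    1.04173225]
982 [0.52323552 0.06583963 0.20508627] [0.60893488 0.18303959 0.3521679 ]
[-0.20384017  0.22281115] [ 0.99764984 -0.27264383] 0.29033294699985707
```

View pics/w4.png

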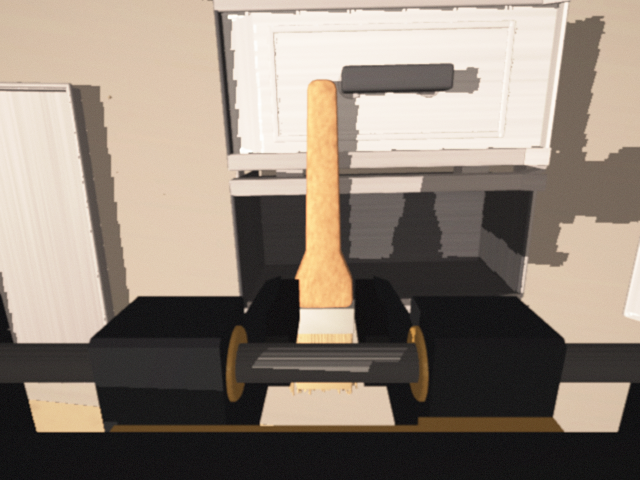

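The fingers hadn't finished closing when the arm lifted, so the brush still lies on the tins unmoved. I go back down and close for longer.

Request:
jog_arm(commands=[[[0.6, 0, 0, 0, 0, 0, 0], [0.6, 0, 0, 0, 0, 0, 0], [0.6, 0, 0, 0, 0, 0, 0], [0.6, 0, 0, -40, 0, 0, 0], [0.6, 0, 0, -71, 0, 0, 0], [0.6, 0, 0, -71, 0, 0, 0], [0, 0, 0, -71, 0, 0, 0], [0, 0, 0, -71, 0, 0, 0], [0, 0, 0, -71, 0, 0, 0], [0, 0, 0, -71, 0, 0, 0]]], newtons=20)

```text
time: 5.32
tool_pos: [0.5403, 0.1056, 0.1041]
eef_rot: [3.135, 0.201, 0.005]
contact_force: [-0.1, -0.3, 0.5]
gripper_width: 0.0283
finger_force: 0.0
```

Request:
jog_arm(commands=[[[0, 0, 0, 0, 0, 0, 0], [0, 0, 0, 0, 0, 0, 0], [0, 0, 0, 0, 0, 0, 0], [0, 0, 0, 0, 0, 0, 0], [0, 0, 0, 0, 0, 0, 0], [0, 0, 0, 0, 0, 0, 0]]])

```text
time: 5.82
tool_pos: [0.5387, 0.1056, 0.102]
eef_rot: [3.135, 0.201, -0.0]
contact_force: [-1.0, -0.3, -0.0]
gripper_width: 0.0003
finger_force: 0.0
```

```bash
python3 - <<'E'
from h import *
P,im,d=grab('wrist','w5.png'); C=cloud(P,d);im=im.astype(int)
P2,im2,d2=grab('top'); C2=cloud(P2,d2);im2=im2.astype(int)
for C,im in((C,im),(C2,im2)):
    x,y,z=C[...,0],C[...,1],C[...,2]
    wood=(im[...,0]>im[...,2]*1.5)&(im[...,0]>110)&(z<.13)&(z>.06)&(abs(x-.53)<.15)&(abs(y-.1)<.1)
    q=C[wood]
    if len(q)>20: print(len(q),q.min(0),q.max(0)); h=q[q[:,0]>.56];print(np.polyfit(h[:,0],h[:,1],1),np.polyfit(h[:,0],h[:,2],1),np.median(h,0))
E
```

```text
11636 [0.4523124  0.08129823 0.08931754] [0.63986809 0.1297742  0.11523076]
[0.1265744  0.04065754] [-0.00336998  0.11413196] [0.60053982 0.11688954 0.11225026]
214 [0.41567144 0.09797741 0.1021384 ] [0.63924789 0.13038371 0.11918957]
[0.07424559 0.07610456] [-0.02033871  0.12467542] [0.6300514  0.12376823 0.11197978]
```

View pics/w5.png

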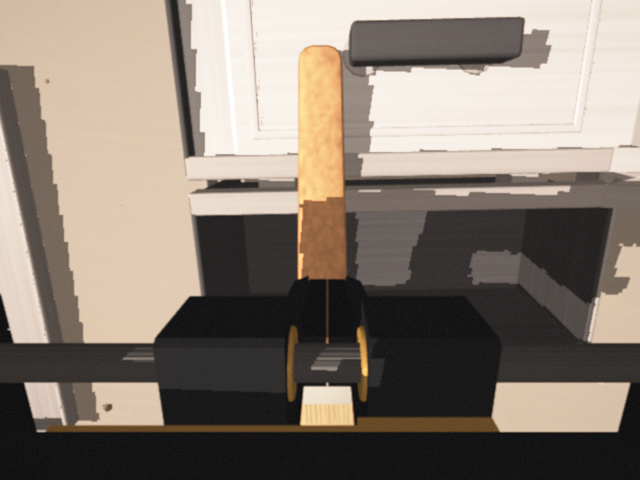

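The fingers shut above the brush, because their tips don't bear. The brush hasn't moved, so I reopen and grip about 10 mm deeper.

Request:
jog_arm(commands=[[[0.6, 0, 0, 25, 0, 0, 0], [0.6, 0, 0, 25, 0, 0, 0], [0.6, 0, 0, 25, 0, 0, 0], [0.6, 0, 0, 25, 0, 0, 0], [0.6, 0, 0, 25, 0, 0, 0], [0.6, 0, 0, 25, 0, 0, 0], [0.6, 0, 0, 25, 0, 0, 0], [0.6, 0, 1, 0, 0, 0, 0], [0.6, 0, 1, -10, 0, 0, 0], [0.6, 0, 1, -10, 0, 0, 0]]], newtons=20)

```text
time: 6.75
tool_pos: [0.5361, 0.1066, 0.0889]
eef_rot: [-3.135, -0.201, 0.01]
contact_force: [-1.1, -0.0, -0.2]
gripper_width: 0.0528
finger_force: 0.0
```

Request:
jog_arm(commands=[[[0, 0, 0, 0, 0, 0, 0], [0, 0, 0, 0, 0, 0, 0], [0, 0, 0, 0, 0, 0, 0], [0, 0, 0, 0, 0, 0, 0], [0, 0, 0, 0, 0, 0, 0], [0, 0, 0, 0, 0, 0, 0], [0, 0, 0, 0, 0, 0, 0], [0, 0, 0, 0, 0, 0, 0]]])

```text
time: 7.42
tool_pos: [0.5388, 0.1066, 0.0922]
eef_rot: [-3.135, -0.201, -0.0]
contact_force: [1.2, -0.4, -0.4]
gripper_width: 0.0017
finger_force: 0.0
```

```bash
python3 - <<'E'
from h import *
s=ctrl.get_state(); print(s['time'],s['tool_pos'],s['gripper_width'],s['finger_force'])
P,im,d=grab('wrist','w6.png'); C=cloud(P,d);imi=im.astype(int)
P2,im2,d2=grab('top','t6.png'); C2=cloud(P2,d2)
P3,im3,d3=grab('scene','s6.png'); C3=cloud(P3,d3)
for n,C,im in(('w',C,imi),('t',C2,im2.astype(int)),('s',C3,im3.astype(int))):
    x,y,z=C[...,0],C[...,1],C[...,2]
    wood=(im[...,0]>im[...,2]*1.5)&(im[...,0]>110)&(z<.13)&(z>.0)&(abs(x-.53)<.15)&(abs(y-.1)<.1)
    q=C[wood]
    if len(q)>20:
        print(n,len(q),q.min(0),q.max(0)); h=q[q[:,0]>.56]
        if len(h)>9: print(np.polyfit(h[:,0],h[:,1],1),np.polyfit(h[:,0],h[:,2],1),np.median(h,0))
T=np.linalg.inv(P['extrinsics'])
for p in ([*s['tool_pos']],[s['tool_pos'][0],s['tool_pos'][1],s['tool_pos'][2]+.019]):
    c=T[:3,:3]@p+T[:3,3]; print(P['fx']*c[0]/c[2]+P['cx'],P['fy']*c[1]/c[2]+P['cy'],c[2])
x,y,z=C[...,0],C[...,1],C[...,2]
for r in range(250,345,8): print(r,[ (round(float(x[r,c]),3),round(float(z[r,c]),3)) for c in (310,327,340)])
a=cv2.imread('pics/w6.png')[150:450,120:540]; cv2.imwrite('pics/w6c.png',cv2.resize(a,None,fx=1.9,fy=1.9))
E
```

```text
7.4167 [0.5388126  0.10660423 0.09218368] 0.0016687782963218391 0.0
w 12043 [0.4625078  0.08331752 0.09345659] [0.64066599 0.13004852 0.11962364]
[0.13109307 0.03796727] [-0.0039694  0.1145088] [0.60095478 0.11692468 0.11226186]
t 217 [0.41451066 0.09780607 0.00407251] [0.64070783 0.13173541 0.11829369]
[0.12226328 0.04609398] [-0.17414866  0.2211529 ] [0.63028096 0.12356199 0.11205187]
s 214 [0.42299241 0.06946485 0.08208923] [0.64011225 0.16685259 0.11558555]
[0.18458511 0.00134974] [0.00312074 0.10729249] [0.60463054 0.11245441 0.10892209]
327.7902716471019 272.686155107474 0.18591876349864717
327.84745399683953 288.3441425125832 0.16763810575750193
250 [(0.504, 0.055), (0.571, 0.031), (0.631, 0.004)]
258 [(0.507, 0.021), (0.572, -0.001), (0.607, -0.0)]
266 [(0.503, -0.005), (0.544, -0.0), (0.581, -0.003)]
274 [(0.474, -0.0), (0.525, -0.008), (0.553, -0.001)]
282 [(0.454, -0.005), (0.496, -0.003), (0.531, -0.005)]
290 [(0.431, -0.005), (0.471, -0.001), (0.5, 0.003)]
298 [(0.408, -0.003), (0.447, 0.0), (0.481, -0.002)]
306 [(0.388, -0.005), (0.431, -0.008), (0.456, 0.0)]
314 [(0.366, -0.003), (0.403, 0.002), (0.437, -0.003)]
322 [(0.346, -0.002), (0.385, -0.001), (0.417, -0.004)]
330 [(0.325, 0.0), (0.366, -0.003), (0.396, -0.004)]
338 [(0.307, 0.0), (0.349, -0.005), (0.377, -0.005)]
```

View pics/w6c.png

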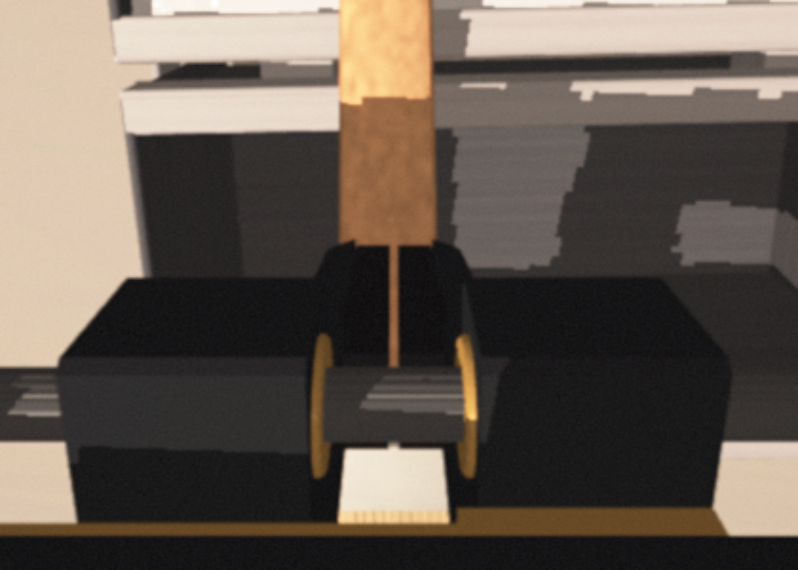

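```bash
python3 - <<'E'
from h import *
s=ctrl.get_state(); print(s['tool_pos'],s['gripper_width'])
P,im,d=grab('wrist'); C=cloud(P,d)
for r in (200,230,260,270,276,280,284,290,296,302,310,318,326,334): print(r,[tuple(np.round(C[r,c],3).tolist()) for c in (300,315,327,340)])
P,im,d=grab('scene'); C3=cloud(P,d); T=np.linalg.inv(P['extrinsics']);c=T[:3,:3]@s['tool_pos']+T[:3,3];print(P['fx']*c[0]/c[2]+P['cx'],P['fy']*c[1]/c[2]+P['cy'])
E
```

```text
[0.53875041 0.10658686 0.09204121] 0.0003761564418444227
200 [(0.577, 0.123, 0.112), (0.578, 0.117, 0.112), (0.579, 0.112, 0.112), (0.58, 0.107, 0.112)]
230 [(0.564, 0.122, 0.111), (0.565, 0.116, 0.112), (0.566, 0.111, 0.112), (0.567, 0.105, 0.113)]
260 [(0.551, 0.121, 0.112), (0.552, 0.114, 0.112), (0.553, 0.109, 0.113), (0.553, 0.103, 0.112)]
270 [(0.546, 0.12, 0.112), (0.547, 0.113, 0.113), (0.548, 0.108, 0.112), (0.549, 0.103, 0.113)]
276 [(0.543, 0.12, 0.112), (0.545, 0.113, 0.113), (0.545, 0.108, 0.112), (0.546, 0.102, 0.112)]
280 [(0.547, 0.119, 0.124), (0.546, 0.113, 0.121), (0.544, 0.108, 0.113), (0.547, 0.102, 0.119)]
284 [(0.547, 0.119, 0.128), (0.546, 0.113, 0.125), (0.542, 0.107, 0.113), (0.548, 0.103, 0.126)]
290 [(0.546, 0.119, 0.133), (0.546, 0.113, 0.131), (0.539, 0.107, 0.113), (0.548, 0.103, 0.132)]
296 [(0.547, 0.118, 0.14), (0.546, 0.113, 0.136), (0.535, 0.107, 0.112), (0.548, 0.103, 0.137)]
302 [(0.547, 0.118, 0.145), (0.546, 0.112, 0.14), (0.533, 0.106, 0.113), (0.547, 0.103, 0.142)]
310 [(0.547, 0.117, 0.15), (0.546, 0.112, 0.148), (0.529, 0.106, 0.112), (0.547, 0.104, 0.148)]
318 [(0.547, 0.117, 0.156), (0.546, 0.112, 0.153), (0.525, 0.105, 0.113), (0.547, 0.104, 0.153)]
326 [(0.547, 0.117, 0.161), (0.547, 0.112, 0.159), (0.52, 0.105, 0.112), (0.547, 0.104, 0.159)]
334 [(0.548, 0.116, 0.167), (0.547, 0.112, 0.164), (0.517, 0.104, 0.113), (0.548, 0.104, 0.164)]
294.0291343430587 217.63469389789293
```

```bash
python3 - <<'E'
from h import *
from scipy.spatial.transform import Rotation as R
for f,t,e in (('w1.npz',[.40067,-.30833,.38314],[3.11968,.355976,.00295]),('w2.npz',[.51904,.07231,.40059],[-3.1205,-.35657,.0003])):
    C=np.load(f)['C'].reshape(-1,3); p=R.from_rotvec(e).inv().apply(C-np.array(t))
    q=p[(np.abs(p[:,0])<.06)&(np.abs(p[:,1])<.1)&(p[:,2]>-.1)&(p[:,2]<.03)]
    print(len(q),q.min(0),q.max(0))
    for z in range(-60,20,6):
        b=q[(q[:,2]*1e3>z)&(q[:,2]*1e3<=z+6)]
        if len(b): print(z,len(b),np.round(b.min(0),4),np.round(b.max(0),4))
E
```

```text
15622 [-0.01390289 -0.07903497 -0.09999814] [ 0.03396343  0.07041804 -0.0263575 ]
-60 1140 [-0.0054 -0.0604 -0.06  ] [ 0.0107  0.0596 -0.054 ]
-54 1278 [-0.0092 -0.0602 -0.054 ] [ 0.0106  0.0584 -0.048 ]
-48 1102 [-0.0104 -0.06   -0.048 ] [ 0.0106  0.0582 -0.042 ]
-42 876 [-0.0101 -0.0586 -0.042 ] [ 0.0104  0.0576 -0.036 ]
-36 758 [-0.0101 -0.0585 -0.036 ] [ 0.0104  0.0568 -0.03  ]
-30 261 [-0.0103 -0.0548 -0.03  ] [ 0.0101  0.0541 -0.0264]
15619 [-0.01267481 -0.07846404 -0.09999856] [ 0.03389172  0.07066296 -0.02604249]
-60 1119 [-0.0053 -0.0604 -0.06  ] [ 0.0105  0.0592 -0.054 ]
-54 1289 [-0.0091 -0.0599 -0.054 ] [ 0.0106  0.0588 -0.048 ]
-48 1098 [-0.01   -0.0594 -0.048 ] [ 0.0105  0.0581 -0.042 ]
-42 872 [-0.0098 -0.0593 -0.042 ] [ 0.0103  0.0572 -0.036 ]
-36 755 [-0.01   -0.0584 -0.036 ] [ 0.0104  0.0571 -0.03  ]
-30 265 [-0.0105 -0.0543 -0.03  ] [ 0.0099  0.0534 -0.026 ]
```

The wrist depth shows the real fingertips ending 26 mm short of the reported TCP, both in z only and in every frame. I'll allow for that: the true grasp point is 45 mm behind the reported TCP, so the brush needs a reported z of about 0.071.

Request:
jog_arm(commands=[[[0.6, 0, 0, 10, 0, 0, 0], [0.6, 0, 0, 10, 0, 0, 0], [0.6, 0, 0, 10, 0, 0, 0], [0.6, 0, 0, 10, 0, 0, 0], [0.6, 0, 0, 10, 0, 0, 0], [0.6, 0, 0, 10, 0, 0, 0], [0.6, 0, 0, 10, 0, 0, 0], [0.6, 2, 1, -5, 0, 0, 0], [0.6, 2, 1, -15, 0, 0, 0], [0.6, 2, 1, -21, 0, 0, 0]]], newtons=20)

```text
time: 8.5
tool_pos: [0.5397, 0.1076, 0.0694]
eef_rot: [-3.135, -0.201, 0.004]
contact_force: [-1.4, 0.3, 1.0]
gripper_width: 0.0533
finger_force: 0.0
```

Request:
jog_arm(commands=[[[0, 0, 0, 0, 0, 0, 0], [0, 0, 0, 0, 0, 0, 0], [0, 0, 0, 0, 0, 0, 0], [0, 0, 0, 0, 0, 0, 0], [0, 0, 0, 0, 0, 0, 0], [0, 0, 0, 0, 0, 0, 0], [0, 0, 0, 0, 0, 0, 0], [0, 0, 0, 0, 0, 0, 0]]])

```text
time: 9.17
tool_pos: [0.5412, 0.1076, 0.0716]
eef_rot: [3.135, 0.201, 0.001]
contact_force: [0.8, 0.1, 2.8]
gripper_width: 0.0227
finger_force: 19.1
```

Brush gripped (22.7 mm wide, 19 N). Carrying it to the tray.

Request:
jog_arm(commands=[[[0, 0, 0, 30, 0, 0, 0], [0, 0, 0, 70, 0, 0, 0], [0, -5, 20, 80, 0, 0, 0], [0, -14, 58, 80, 0, 0, 0], [0, -22, 97, 80, 0, 0, 0], [0, -30, 136, 80, 0, 0, 0], [0, -38, 175, 80, 0, 0, 0], [0, -46, 214, 80, 0, 0, 0], [0, -54, 250, 80, 0, 0, 0], [0, -60, 274, 80, 0, 0, 0]]])

```text
time: 10.0
tool_pos: [0.4793, 0.3847, 0.1508]
eef_rot: [-3.134, -0.204, 0.0]
contact_force: [0.2, -0.4, -0.5]
gripper_width: 0.0229
finger_force: 19.0
```

Request:
jog_arm(commands=[[[0, 0, 0, 0, 0, 0, -0.6], [0, 0, 0, -40, 0, 0, -0.6], [0, 0, 0, -80, 0, 0, -0.6], [0, 0, 0, -120, 0, 0, -0.6], [0, 0, 0, -145, 0, 0, -0.6], [0, 0, 0, -160, 0, 0, -0.6], [0, 0, 0, -168, 0, 0, -0.6], [0, 0, 0, -172, 0, 0, -0.6], [0, 0, 0, -172, 0, 0, -0.6], [0, 0, 0, -172, 0, 0, -0.6]]])

```text
time: 10.83
tool_pos: [0.4818, 0.3818, -0.0198]
eef_rot: [-3.135, -0.184, -0.003]
contact_force: [0.4, 1.3, -0.4]
gripper_width: 0.0231
finger_force: 19.0
```

```bash
python3 - <<'E'
from h import *
P,im,d=grab('wrist','w7.png'); C=cloud(P,d);im=im.astype(int)
x,y,z=C[...,0],C[...,1],C[...,2]
w=(im[...,0]>im[...,2]*1.5)&(im[...,0]>110)&(x>.47)&(x<.65)&(abs(y-.385)<.08)&(z<.06)
q=C[w];print(len(q),q.min(0),q.max(0),np.polyfit(q[:,0],q[:,1],1),np.polyfit(q[:,0],q[:,2],1))
E
```

```text
16700 [0.47000161 0.36629736 0.00170881] [0.58109348 0.40212261 0.05410921] [0.11411771 0.32724786] [0.00414283 0.01911382]
```

Request:
jog_arm(commands=[[[0.5, 0, 0, 0, 0, 0, 0], [0.5, 0, 0, 0, 0, 0, 0], [0.5, 0, 0, 0, 0, 0, 0], [0.5, 0, 0, 0, 0, 0, 0], [0.5, 0, 0, 10, 0, 0, 0], [0.5, 0, 0, 40, 0, 0, 0], [0.5, 0, 0, 80, 0, 0, 0], [0.5, 0, 0, 120, 0, 0, 0], [0.5, 0, 0, 160, 0, 0, 0], [0.5, 0, 0, 200, 0, 0, 0]]])

```text
time: 11.72
tool_pos: [0.4804, 0.3814, 0.1818]
eef_rot: [-3.136, -0.185, -0.001]
contact_force: [0.7, 0.4, 1.1]
gripper_width: 0.0437
finger_force: 0.0
```

```bash
python3 - <<'E'
from h import *
from scipy.spatial.transform import Rotation as R
s=ctrl.get_state(); print(s['tool_pos'],s['eef_rot'],s['gripper_width'],s['joint_positions'])
P,im,d=grab('top','t7.png'); C=cloud(P,d);im=im.astype(int);x,y,z=C[...,0],C[...,1],C[...,2]
np.savez('t7.npz',C=C,im=im)
w=(im[...,0]>im[...,2]*1.5)&(im[...,0]>100)&(x>.3)&(x<.65)&(abs(y-.385)<.08)&(z<.05)
q=C[w];print('brush',len(q),q.min(0),q.max(0))
def rc(m,n):
    k,L,st,_=cv2.connectedComponentsWithStats(m.astype(np.uint8)); i=1+np.argmax(st[1:,4]); q=C[L==i]
    r=cv2.minAreaRect(q[:,:2].astype(np.float32)); print(n,np.round(r[0],4),np.round(r[1],4),round(r[2],2),len(q))
rc((z>.09)&(z<.109)&(x>.44)&(x<.76)&(abs(y-.07)<.15),'tins'); rc((z>.113)&(z<.135)&(x>.6)&(x<.72)&(abs(y-.06)<.09),'tinh')
P,im,d=grab('wrist','w8.png'); C=cloud(P,d);im=im.astype(int);x,y,z=C[...,0],C[...,1],C[...,2]
w=(im[...,0]>im[...,2]*1.5)&(im[...,0]>100)&(x>.3)&(x<.65)&(abs(y-.385)<.08)&(z<.05)
q=C[w];print('brush w',len(q),q.min(0),q.max(0),np.polyfit(q[:,0],q[:,2],1))
E
```

```text
[0.48038204 0.38144414 0.18181233] [-3.13594484e+00 -1.84746635e-01 -7.50749635e-04] 0.04370226023221374 [ 4.77856450e-01  2.90256873e-01  1.53505347e+00 -2.26485806e-06
  1.31576005e+00  1.93096419e+00]
brush 396 [3.62979288e-01 3.49988194e-01 1.57619646e-04] [0.58131158 0.40591097 0.02156917]
tins [0.5897 0.0727] [0.2215 0.2158] 8.57 3277
tinh [0.6451 0.0812] [0.0152 0.0624] 8.3 126
brush w 6010 [0.35635942 0.34289702 0.00132014] [0.58119311 0.40348437 0.01643519] [0.00528311 0.0108828 ]
```

The brush lies flat in the tray. Now over to the lid with a quarter turn.

Request:
jog_arm(commands=[[[0.5, 20, -390, 0, 0, 0, 65], [0.5, 20, -390, 0, 0, 0, 65], [0.5, 20, -390, 0, 0, 0, 65], [0.5, 20, -390, 0, 0, 0, 65], [0.5, 20, -390, 0, 0, 0, 65], [0.5, 20, -390, 0, 0, 0, 65], [0.5, 20, -390, 0, 0, 0, 65], [0.5, 20, -390, 0, 0, 0, 65], [0.5, 20, -390, 0, 0, 0, 65], [0.5, 20, -390, 0, 0, 0, 65]]])

```text
time: 12.65
tool_pos: [0.4999, 0.0025, 0.1792]
eef_rot: [-2.549, -1.836, -0.0]
contact_force: [1.0, -0.1, 0.4]
gripper_width: 0.0444
finger_force: 0.0
```

Request:
jog_arm(commands=[[[0.5, 22, -303, 0, 0, 0, 26.3], [0.5, 22, -303, 0, 0, 0, 26.3], [0.5, 22, -303, 0, 0, 0, 26.3], [0.5, 22, -303, 0, 0, 0, 26.3], [0.5, 22, -303, 0, 0, 0, 26.3], [0.5, 22, -303, 0, 0, 0, 26.3], [0.5, 22, -303, 0, 0, 0, 26.3], [0.5, 22, -303, 0, 0, 0, 26.3], [0.5, 22, -303, 0, 0, 0, 26.3], [0.5, 22, -303, 0, 0, 0, 26.3]]])

```text
time: 13.48
tool_pos: [0.5217, -0.3, 0.1785]
eef_rot: [-2.074, -2.358, -0.0]
contact_force: [0.3, 0.5, 0.3]
gripper_width: 0.0446
finger_force: 0.0
```

```bash
cat >> h.py <<'E'
from scipy.spatial.transform import Rotation as Rn
def st():
    s=ctrl.get_state(); r=Rn.from_rotvec(s['eef_rot']).as_matrix()
    print(round(s['time'],2),'tcp',np.round(s['tool_pos'],4),'xang',round(np.degrees(np.arctan2(r[1,0],r[0,0])),2),'tilt',np.round(r[:2,2],4),'F',np.round(s['contact_force'],1),'M',np.round(s['wrist_torque'],2),'w',round(s['gripper_width'],4),round(s['finger_force'],1)); return s
def rc(C,m,n):
    k,L,s,_=cv2.connectedComponentsWithStats(m.astype(np.uint8)); i=1+np.argmax(s[1:,4]); q=C[L==i]
    r=cv2.minAreaRect(q[:,:2].astype(np.float32)); print(n,np.round(r[0],4),np.round(r[1],4),round(r[2],2),len(q),'z',round(np.median(q[:,2]),4)); return q
E
python3 - <<'E'
from h import *
s=st(); print(s['joint_positions'])
P,im,d=grab('wrist','w9.png'); C=cloud(P,d); np.savez('w9.npz',C=C,im=im); x,y,z=C[...,0],C[...,1],C[...,2]
print(np.round(P['extrinsics'],3).tolist())
rc(C,(z>.025)&(z<.045)&(abs(x-.523)<.05)&(abs(y+.309)<.06),'lidh')
rc(C,(z>.0026)&(z<.018)&(abs(x-.523)<.10)&(abs(y+.309)<.135),'plate')
E
```

```text
13.48 tcp [ 0.5217 -0.3     0.1785] xang 97.35 tilt [-0.0007  0.0009] F [0.3 0.5 0.3] M [-0.06 -0.1  -0.04] w 0.0446 0.0
[-7.19006821e-01  2.69829026e-01  1.56769254e+00  2.12783630e-04
  1.30521152e+00 -8.47361751e-01]
[[0.992, 0.124, 0.034, 0.512], [0.129, -0.955, -0.268, -0.231], [-0.001, 0.27, -0.963, 0.352], [0.0, 0.0, 0.0, 1.0]]
lidh [ 0.5221 -0.3122] [0.0132 0.0637] 7.7 1076 z 0.0338
plate [ 0.5226 -0.3125] [0.097  0.2101] 7.84 19868 z 0.0041
```

Request:
jog_arm(commands=[[[0.5, 0, -1, 0, 0, 0, 0], [0.5, 0, -1, -40, 0, 0, 0], [0.5, 0, -1, -80, 0, 0, 0], [0.5, 0, -1, -120, 0, 0, 0], [0.5, 0, -1, -150, 0, 0, 0], [0.5, 0, -1, -170, 0, 0, 0], [0.5, 0, -1, -185, 0, 0, 0], [0.5, 0, -1, -191, 0, 0, 0], [0.5, 0, -1, -191, 0, 0, 0], [0.5, 0, -1, -191, 0, 0, 0]]])

```text
time: 14.37
tool_pos: [0.5229, -0.2994, -0.0112]
eef_rot: [2.07, 2.363, 0.0]
contact_force: [0.9, -0.1, 0.2]
gripper_width: 0.0439
finger_force: 0.0
```

```bash
python3 - <<'E'
from h import *
s=st()
P,im,d=grab('wrist','w10.png'); C=cloud(P,d); x,y,z=C[...,0],C[...,1],C[...,2]
rc(C,(z>.025)&(z<.04)&(abs(x-.523)<.016)&(abs(y+.309)<.06),'lidh')
E
```

```text
14.37 tcp [ 0.5229 -0.2994 -0.0112] xang 97.57 tilt [ 0.0004 -0.0003] F [ 0.9 -0.1  0.2] M [-0.05 -0.11 -0.04] w 0.0439 0.0
lidh [ 0.5205 -0.2955] [0.014  0.0306] 8.07 2763 z 0.0337
```

Request:
jog_arm(commands=[[[0.5, -0.6, -12.6, 0, 0, 0, 0.2], [0.5, -0.6, -12.6, -5, 0, 0, 0.2], [0.5, -0.6, -12.6, -5, 0, 0, 0.2], [0, -0.6, -12.6, -5, 0, 0, 0.2], [0, -0.6, -12.6, -5, 0, 0, 0.2], [0, -0.6, -12.6, -5, 0, 0, 0.2], [0, -0.6, -12.6, -5, 0, 0, 0.2], [0, -0.6, -12.6, -5, 0, 0, 0.2], [0, -0.6, -12.6, -5, 0, 0, 0.2], [0, -0.6, -12.6, -5, 0, 0, 0.2]]], newtons=45)

```text
time: 15.25
tool_pos: [0.522, -0.3125, -0.0169]
eef_rot: [2.067, 2.365, 0.0]
contact_force: [0.7, 0.2, 0.2]
gripper_width: 0.0135
finger_force: 45.0
```

```bash
python3 -c "
from h import *
st()"
```

```text
15.25 tcp [ 0.522  -0.3125 -0.0169] xang 97.71 tilt [ 0.0003 -0.0001] F [0.7 0.2 0.2] M [ 0.04 -0.25  0.02] w 0.0135 45.0
```

Request:
jog_arm(commands=[[[0, 0, 0, 15, 0, 0, 0], [0, 0, 0, 45, 0, 0, 0], [0, 0, 0, 75, 0, 0, 0], [0, 0, 0, 93, 0, 0, 0], [0, 12, 28, 93, 0, 0, 0.75], [0, 25, 58, 93, 0, 0, 0.75], [0, 38, 88, 93, 0, 0, 0.75], [0, 50, 115, 93, 0, 0, 0.75], [0, 50, 115, 93, 0, 0, 0.75], [0, 50, 115, 93, 0, 0, 0.75]]])

```text
time: 16.08
tool_pos: [0.5716, -0.1957, 0.0753]
eef_rot: [-2.047, -2.381, 0.001]
contact_force: [0.0, -0.8, -3.2]
gripper_width: 0.0135
finger_force: 45.0
```

```bash
python3 - <<'E'
from h import *
s=st()
P,im,d=grab('wrist','w11.png'); C=cloud(P,d); np.savez('w11.npz',C=C,im=im,d=d)
g=Rn.from_euler('z',8.5,degrees=True).as_matrix()  # tins frame
x,y,z=C[...,0],C[...,1],C[...,2]
for n in ['lid','tins']:
    for r in ctrl.outline_of('wrist',n)[:3]: print(n,r['score'],r['bbox'])
# in tins frame using estimate
c=np.array([.5885,.0708]); a=np.radians(98.5); xh=np.array([np.cos(a),np.sin(a)]); yh=np.array([-np.sin(a),np.cos(a)])
X=(C[...,:2]-c)@xh; Y=(C[...,:2]-c)@yh
for X0 in range(-280,120,20):
    m=(abs(X*1e3-X0)<6)&(z>.085)&(z<.112)&(Y>-.01)&(Y<.125)
    if m.sum()>5:
        h=np.percentile(Y[m]*1e3,[1,99]); hi=(z>.0985)&m
        print(X0,m.sum(),np.round(h,1),'z',np.round(np.percentile(z[m]*1e3,[5,50,95]),1))
E
```

```text
16.08 tcp [ 0.5716 -0.1957  0.0753] xang 98.63 tilt [-0.0015  0.0006] F [ 0.  -0.8 -3.2] M [-0.08 -0.1   0.02] w 0.0135 45.0
lid 0.91 [202.4, 29.3, 455.2, 425.8]
-260 1943 [  9.4 104.9] z [95.2 96.2 97.7]
-240 4860 [  9.8 104.4] z [95.2 96.3 97.8]
-220 6498 [ 10.1 104.4] z [95.3 96.3 97.7]
-200 7227 [ 10.2 104.4] z [95.3 96.4 97.7]
-180 8059 [ 10.2 104.5] z [95.4 96.5 97.9]
-160 6591 [ 14.  100.7] z [95.3 96.4 97.6]
```

View pics/w11.png

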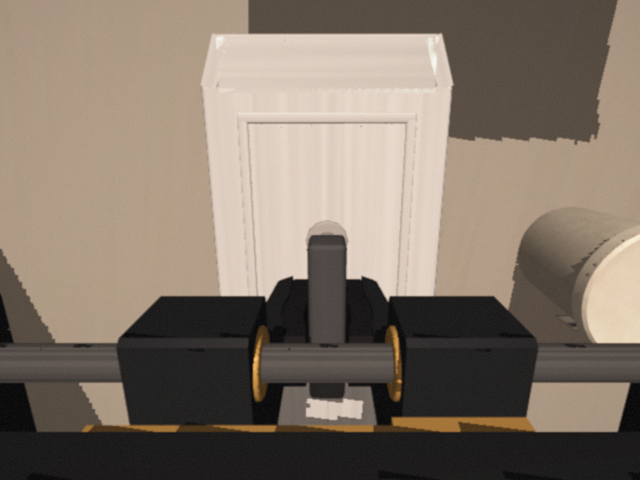

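Picture: the lid is held square at cols 205–450 with its clipped front corners ahead at the top and clear space around it. The white tub is well to the right. That was the last view, so I refine the tin pose numerically from saved data.

```bash
python3 - <<'E'
from h import *
c=np.array([.5885,.0708]); a=np.radians(98.5); xh=np.array([np.cos(a),np.sin(a)]); yh=np.array([-np.sin(a),np.cos(a)])
for f in ('w2.npz','t7.npz'):
    D=np.load(f);C=D['C'];im=D['im'].astype(int);z=C[...,2]
    X=(C[...,:2]-c)@xh*1e3; Y=(C[...,:2]-c)@yh*1e3
    top=(z>.094)&(z<.108)&~((im[...,0]>im[...,2]*1.5))
    print(f)
    for X0 in range(-100,101,25):
        m=top&(abs(X-X0)<10)
        for lo,hi in((-125,-90),(-25,4),(4,25),(90,125)):
            k=m&(Y>lo)&(Y<hi)&(z>.0975); 
            print(X0,(lo,hi),k.sum(),np.round(np.percentile(Y[k],[2,50,98]),1) if k.sum()>3 else '',end=' | ')
        print()
    for Y0 in (-56,10,102):
        m=top&(abs(Y-Y0)<(30 if Y0<0 else 5)); print('X ends at',Y0,np.round(np.percentile(X[m],[.5,99.5]),1))
    hd=(z>.116)&(z<.135)&(abs(X)<60)&(abs(Y+56)<25)&(im[...,0]<120); print('handle',np.round([X[hd].min(),X[hd].max(),np.median(Y[hd]),np.percentile(Y[hd],3),np.percentile(Y[hd],97)],1))
    r=cv2.minAreaRect(np.stack([X[hd],Y[hd]],-1).astype(np.float32)); print(r)
E
```

```text
w2.npz
-100 (-125, -90) 171 [-111.3 -103.   -91.4] | -100 (-25, 4) 187 [-23.1  -8.1   3.6] | -100 (4, 25) 96 [ 4.3  8.8 13.5] | -100 (90, 125) 100 [ 97.9 103.6 110.8] | 
-75 (-125, -90) 188 [-108.6 -103.3  -98.1] | -75 (-25, 4) 171 [-14.   -8.2   3.6] | -75 (4, 25) 133 [ 4.3  8.9 13.5] | -75 (90, 125) 127 [ 97.8 103.2 108.4] | 
-50 (-125, -90) 187 [-108.7 -103.3  -98.2] | -50 (-25, 4) 176 [-24.   -8.3   3.7] | -50 (4, 25) 135 [ 4.1  8.9 13.8] | -50 (90, 125) 130 [ 97.8 103.  108.6] | 
-25 (-125, -90) 186 [-108.8 -103.4  -98. ] | -25 (-25, 4) 176 [-19.4  -8.2   3.8] | -25 (4, 25) 131 [ 4.3  8.8 13.6] | -25 (90, 125) 128 [ 98.1 103.2 108.5] | 
0 (-125, -90) 189 [-108.7 -103.3  -97.9] | 0 (-25, 4) 169 [-21.9  -8.2   3.6] | 0 (4, 25) 134 [ 4.3  9.  13.7] | 0 (90, 125) 131 [ 98.2 103.3 108.6] | 
25 (-125, -90) 189 [-108.4 -103.3  -98. ] | 25 (-25, 4) 164 [-22.   -8.5   3.6] | 25 (4, 25) 128 [ 4.1  8.8 13.8] | 25 (90, 125) 62 [ 98.4 102.7 108. ] | 
50 (-125, -90) 187 [-108.5 -103.1  -98.1] | 50 (-25, 4) 38 [-16.3  -9.1   3.8] | 50 (4, 25) 25 [ 4.5  8.7 13.5] | 50 (90, 125) 0  | 
75 (-125, 
[... 1463 characters left out ...]
2.4 107.3] | 
50 (-125, -90) 27 [-109.1 -104.4  -91.8] | 50 (-25, 4) 35 [-22.6 -10.7   3.5] | 50 (4, 25) 22 [ 4.1  8.2 12.6] | 50 (90, 125) 28 [ 97.  101.6 107.2] | 
75 (-125, -90) 33 [-110.1 -103.4  -90.6] | 75 (-25, 4) 37 [-23.9  -9.3   3.7] | 75 (4, 25) 21 [ 4.4  8.4 12.6] | 75 (90, 125) 26 [ 97.1 102.3 107.4] | 
100 (-125, -90) 29 [-109.5 -104.4  -95.1] | 100 (-25, 4) 38 [-23.4  -9.3   3.4] | 100 (4, 25) 28 [ 4.4  9.4 23.2] | 100 (90, 125) 29 [ 94.1 101.9 107.3] | 
X ends at -56 [-102.6  108.8]
X ends at 10 [-99.5 108.2]
X ends at 102 [-100.4  108.3]
handle [-29.3  33.1 -56.4 -63.4 -50.2]
((1.930734634399414, -57.50522232055664), (15.178924560546875, 62.38841247558594), 89.8048095703125)
```

The tin pose is confirmed to about 0.3 mm and its yaw is exact, with the flare at the −x end. The lid is 1.3 mm off centre, so I correct that and enter the lead-in.

Request:
jog_arm(commands=[[[0, 1.3, 0.2, 0, 0, 0, -0.1], [0, -1.1, 16, 0, 0, 0, -0.1], [0, -3.4, 31.8, 0, 0, 0, -0.1], [0, -4.6, 39.8, 0, 0, 0, -0.1], [0, -5.8, 47.7, 0, 0, 0, -0.1], [0, -7, 55.6, 0, 0, 0, -0.1], [0, -8.2, 63.5, 0, 0, 0, -0.1], [0, -9.3, 71.4, 0, 0, 0, -0.1], [0, -10.5, 79.3, 0, 0, 0, -0.1], [0, -10.5, 79.3, 0, 0, 0, -0.1]]])

```text
time: 17.07
tool_pos: [0.5609, -0.1166, 0.0759]
eef_rot: [-2.052, -2.378, -0.0]
contact_force: [-0.5, 0.1, -2.9]
gripper_width: 0.0136
finger_force: 45.0
```

```bash
cat > chk.py <<'E'
from h import *
s=st()
c=np.array([.5885,.0708]); a=np.radians(98.5); xh=np.array([np.cos(a),np.sin(a)]); yh=np.array([-np.sin(a),np.cos(a)])
p=s['tool_pos'][:2]-c; print('tcp in tins mm',np.round([p@xh*1e3,p@yh*1e3],1))
P,im,d=grab('wrist','c%d.png'%int(s['time']*100)); C=cloud(P,d);z=C[...,2]
X=(C[...,:2]-c)@xh*1e3; Y=(C[...,:2]-c)@yh*1e3
for X0 in range(-260,115,15):
    m=(abs(X-X0)<5)&(z>.085)&(z<.11)&(Y>-20)&(Y<130)
    L=m&(z<.0985)&(Y>5)&(Y<107)
    U=m&(z>.0985)
    if m.sum()>5: print(X0,'low',L.sum(),np.round(np.percentile(Y[L],[1,99]),1) if L.sum()>5 else '',np.round(np.percentile(z[L]*1e3,[5,50,95]),1) if L.sum()>5 else '','lips in',[np.round(np.percentile(Y[k],[2,98]),1).tolist() for k in (U&(Y<40)&(Y>3),U&(Y>70)) if k.sum()>5])
E
python3 chk.py
```

```text
17.07 tcp [ 0.5609 -0.1166  0.0759] xang 98.42 tilt [-0.0006  0.0007] F [-0.5  0.1 -2.9] M [-0.02 -0.11 -0.03] w 0.0136 45.0
tcp in tins mm [-181.3   55. ]
-245 low 1600 [32.9 79. ] [95.6 96.5 97.3] lips in []
-230 low 422 [34.8 77. ] [95.7 96.5 97.5] lips in []
-185 low 523 [  8.  103.6] [95.8 96.7 97.9] lips in []
-170 low 3624 [  8.6 103.3] [95.8 96.8 98. ] lips in [[21.6, 39.8], [70.2, 90.5]]
-155 low 4085 [  8.6 103.3] [95.9 96.9 98.1] lips in [[21.5, 24.8], [84.2, 91.6]]
-140 low 5275 [  8.7 103.1] [95.9 96.9 98. ] lips in [[12.0, 28.7], [78.5, 90.6]]
-125 low 5628 [  8.8 103.2] [95.9 96.9 98.1] lips in [[18.0, 37.3], [71.7, 90.5]]
-110 low 5660 [  8.7 103.2] [96.  97.2 98.3] lips in [[21.3, 39.4], [70.4, 110.8]]
-95 low 6185 [13.5 97.8] [95.9 97.  98.1] lips in [[3.3, 18.0], [81.0, 108.5]]
-80 low 5507 [13.7 97.5] [95.9 97.1 98.1] lips in [[3.4, 22.5], [86.5, 108.1]]
-65 low 396 [ 11.3 100. ] [85.7 90.5 92. ] lips in [[3.4, 13.7], [97.7, 108.3]]
```

The front is in both channels, centred, with no force. Continuing.

Request:
jog_arm(commands=[[[0, -1.5, 9.9, 0, 0, 0, 0], [0, -3, 19.8, 0, 0, 0, 0], [0, -4.4, 29.7, 0, 0, 0, 0], [0, -5.9, 39.6, 0, 0, 0, 0], [0, -7.4, 49.4, 0, 0, 0, 0], [0, -8.9, 59.3, 0, 0, 0, 0], [0, -10.3, 69.2, 0, 0, 0, 0], [0, -11.8, 79.1, 0, 0, 0, 0], [0, -13.3, 89, 0, 0, 0, 0], [0, -14.8, 98.9, 0, 0, 0, 0]]])

```text
time: 17.95
tool_pos: [0.5463, -0.0184, 0.0761]
eef_rot: [2.054, 2.377, 0.0]
contact_force: [0.0, 0.5, -2.3]
gripper_width: 0.0129
finger_force: 45.0
```

Request:
jog_arm(commands=[[[0, -1.2, 7.9, 0, 0, 0, 0], [0, -2.4, 15.8, 0, 0, 0, 0], [0, -3.5, 23.7, 0, 0, 0, 0], [0, -4.7, 31.6, 0, 0, 0, 0], [0, -5.9, 39.6, 0, 0, 0, 0], [0, -7.1, 47.5, 0, 0, 0, 0], [0, -8.3, 55.4, 0, 0, 0, 0], [0, -9.2, 61.3, 0, 0, 0, 0], [0, -9.2, 61.3, 0, 0, 0, 0]]])

```text
time: 18.7
tool_pos: [0.537, 0.0431, 0.076]
eef_rot: [-2.052, -2.378, -0.0]
contact_force: [0.4, 0.3, -2.7]
gripper_width: 0.0134
finger_force: 45.0
```

```bash
python3 chk.py
```

```text
18.7 tcp [0.537  0.0431 0.076 ] xang 98.41 tilt [-0.0003  0.0004] F [ 0.4  0.3 -2.7] M [ 0.02 -0.1  -0.03] w 0.0134 45.0
tcp in tins mm [-19.8  55.1]
-95 low 332 [31.8 80.2] [95.6 96.5 97.3] lips in []
-80 low 1525 [33.7 78.5] [95.7 96.6 97.5] lips in []
-65 low 119 [35.7 76.9] [95.9 96.8 97.8] lips in []
-20 low 992 [13.1 98. ] [95.8 96.9 98.1] lips in [[3.3, 24.1], [87.6, 108.1]]
-5 low 3230 [13.6 97.7] [95.9 96.9 98. ] lips in [[3.5, 39.0], [71.3, 108.1]]
10 low 3804 [13.7 97.6] [95.9 96.9 98.1] lips in [[3.3, 24.4], [87.5, 108.2]]
25 low 4732 [13.8 97.5] [95.9 97.  98.1] lips in [[3.4, 24.5], [87.3, 108.1]]
40 low 5035 [13.8 97.6] [95.9 97.  98.1] lips in [[3.4, 24.8], [87.1, 108.1]]
55 low 4958 [13.7 97.6] [96.  97.2 98.3] lips in [[3.4, 38.3], [71.8, 108.1]]
70 low 6173 [13.9 97.5] [96.  97.1 98.1] lips in [[3.3, 26.8], [90.3, 108.3]]
85 low 3446 [12.6 98.9] [91.4 96.9 98.1] lips in [[3.3, 13.9], [97.1, 108.2]]
100 low 188 [11.5 99.9] [85.6 90.4 91.8] lips in []
```

Request:
jog_arm(commands=[[[0, -0.7, 5, -0.5, 0, 0, 0], [0, -1.5, 9.9, -1, 0, 0, 0], [0, -2.1, 13.8, -1, 0, 0, 0], [0, -2.4, 15.8, -1, 0, 0, 0], [0, -2.5, 16.8, -1, 0, 0, 0], [0, -2.6, 17.3, -1, 0, 0, 0], [0, -2.7, 17.8, -1, 0, 0, 0], [0, -2.7, 17.8, -1, 0, 0, 0]]])

```text
time: 19.42
tool_pos: [0.5346, 0.0596, 0.075]
eef_rot: [2.054, 2.377, -0.0]
contact_force: [-0.3, 0.0, -1.7]
gripper_width: 0.0128
finger_force: 45.0
```

```bash
cat > gap.py <<'E'
from h import *
s=st()
c=np.array([.5885,.0708]); a=np.radians(98.5); xh=np.array([np.cos(a),np.sin(a)]); yh=np.array([-np.sin(a),np.cos(a)])
P,im,d=grab('wrist','g%d.png'%int(s['time']*100)); C=cloud(P,d);z=C[...,2]
X=(C[...,:2]-c)@xh*1e3; Y=(C[...,:2]-c)@yh*1e3
L=(z>.094)&(z<.0985)&(Y>30)&(Y<80)&(X>20)
print('lid front X',np.round(np.percentile(X[L],[95,99,99.8]),1))
S=(z>.0995)&(z<.108)&(X>90)&(X<120)&(Y>30)&(Y<80); print('stop',S.sum(),np.round(np.percentile(X[S],[1,50,99]),1) if S.sum()>5 else '')
E2=(z>.099)&(z<.104)&(X>80)&(X<120)&((abs(Y-9)<4)|(abs(Y-103)<4)); print('lip end X',np.round(np.percentile(X[E2],[50,99]),1) if E2.sum()>5 else '')
col=slice(300,345)
for r in range(0,140,4):
    k=z[r,col]; print(r,round(float(np.median(X[r,col])),1),round(float(np.median(k))*1e3,1),np.median(im[r,col]),end='; ')
E
python3 gap.py
```

```text
19.42 tcp [0.5346 0.0596 0.075 ] xang 98.35 tilt [ 0.     -0.0001] F [-0.3  0.  -1.7] M [-0.01 -0.09  0.02] w 0.0128 45.0
lid front X [ 99.4 104.4 104.6]
stop 1423 [104.1 105.5 107.4]
lip end X [ 94.1 107. ]
0 140.9 0.3 152.0; 4 138.9 -0.1 153.0; 8 136.7 0.3 153.0; 12 134.7 0.1 110.0; 16 105.9 101.5 70.0; 20 104.7 101.2 32.0; 24 104.4 97.2 25.0; 28 104.4 91.6 25.0; 32 104.4 86.0 27.0; 36 100.7 96.0 111.0; 40 99.3 96.3 195.0; 44 98.0 96.2 202.0; 48 96.7 96.0 199.0; 52 95.3 96.2 197.0; 56 93.9 96.2 200.0; 60 92.6 96.1 203.0; 64 91.2 96.1 203.0; 68 89.8 96.0 200.0; 72 88.4 96.1 200.0; 76 86.9 96.2 201.0; 80 85.5 96.0 197.0; 84 84.1 96.1 196.0; 88 82.7 96.2 221.0; 92 81.2 96.3 240.0; 96 79.8 96.1 206.0; 100 78.3 96.2 206.0; 104 76.9 96.0 206.0; 108 75.4 96.2 205.0; 112 73.9 95.8 213.0; 116 72.4 97.4 208.0; 120 70.9 97.4 194.0; 124 69.4 96.3 195.0; 128 67.9 96.0 205.0; 132 66.4 96.2 206.0; 136 64.8 96.2 206.0;
```

Wrist depth puts the stop face at X≈104.5 and the lid front at ≈101, so about 3 mm remain.

Request:
jog_arm(commands=[[[0, -0.2, 1, 0, 0, 0, 0], [0, -0.2, 1.5, 0, 0, 0, 0], [0, -0.3, 2, 0, 0, 0, 0], [0, -0.4, 2.5, 0, 0, 0, 0], [0, -0.4, 2.8, 0, 0, 0, 0], [0, -0.4, 2.8, 0, 0, 0, 0]]])

```text
time: 19.97
tool_pos: [0.5343, 0.0623, 0.0751]
eef_rot: [2.053, 2.377, -0.0]
contact_force: [0.2, -1.4, -2.9]
gripper_width: 0.0138
finger_force: 45.0
```

Request:
jog_arm(commands=[[[0, -0.1, 0.4, 0, 0, 0, 0], [0, -0.1, 0.4, 0, 0, 0, 0]]])

```text
time: 20.13
tool_pos: [0.5344, 0.0623, 0.0752]
eef_rot: [2.053, 2.377, -0.001]
contact_force: [0.8, -4.2, -3.9]
gripper_width: 0.0134
finger_force: 45.0
```

```bash
python3 gap.py
```

```text
20.13 tcp [0.5344 0.0623 0.0752] xang 98.35 tilt [ 0.0005 -0.0009] F [ 0.8 -4.2 -3.9] M [-0.6  -0.25  0.02] w 0.0134 45.0
lid front X [101.6 104.4 104.6]
stop 1418 [104.2 105.6 107.3]
lip end X [ 94.1 106.8]
0 143.6 0.2 153.0; 4 141.6 -0.1 153.0; 8 139.4 -0.0 153.0; 12 137.3 -0.0 154.0; 16 135.2 0.2 154.0; 20 133.0 0.2 140.0; 24 106.1 101.6 72.0; 28 104.9 101.3 39.0; 32 104.4 97.6 26.0; 36 103.5 96.0 101.0; 40 102.1 96.1 104.0; 44 100.8 96.1 115.0; 48 99.4 96.3 187.0; 52 98.0 96.3 197.0; 56 96.6 96.3 200.0; 60 95.3 96.2 203.0; 64 93.9 96.0 203.0; 68 92.5 96.0 200.0; 72 91.1 95.8 200.0; 76 89.7 96.1 201.0; 80 88.3 96.1 197.0; 84 86.8 96.1 197.0; 88 85.4 95.9 213.0; 92 84.0 96.2 231.0; 96 82.5 96.0 206.0; 100 81.1 96.2 206.0; 104 79.6 96.0 206.0; 108 78.1 96.0 206.0; 112 76.6 96.2 212.0; 116 75.1 97.5 208.0; 120 73.6 97.6 194.0; 124 72.1 96.1 194.0; 128 70.6 96.2 204.0; 132 69.1 96.2 206.0; 136 67.6 96.0 206.0;
```

Contact at the stop: 4 N, with no further motion. I settle the lid onto the ledge, release and rise.

Request:
jog_arm(commands=[[[0, 0, 0, -0.8, 0, 0, 0], [0, 0, 0, -0.8, 0, 0, 0], [0.45, 0, 0, -0.8, 0, 0, 0], [0.45, 0, 0, -0.8, 0, 0, 0], [0.45, 0, 0, -0.8, 0, 0, 0], [0.45, 0, 0, -0.8, 0, 0, 0], [0.45, 0, 0, -0.8, 0, 0, 0], [0.45, 0, 0, 20, 0, 0, 0], [0.45, 0, 0, 55, 0, 0, 0], [0.45, 0, 0, 95, 0, 0, 0]]])

```text
time: 21.02
tool_pos: [0.5321, 0.0632, 0.169]
eef_rot: [-2.051, -2.374, 0.005]
contact_force: [0.7, 0.1, -0.2]
gripper_width: 0.0395
finger_force: 0.0
```

Request:
jog_arm(commands=[[[0.45, 0, -40, 40, 0, 0, 0], [0.45, 0, -80, 80, 0, 0, 0], [0.45, 0, -120, 120, 0, 0, 0], [0.45, 0, -150, 150, 0, 0, 0], [0.45, 0, -150, 150, 0, 0, 0], [0.45, 0, -150, 150, 0, 0, 0]]])

```text
time: 21.52
tool_pos: [0.5362, -0.092, 0.3264]
eef_rot: [2.051, 2.366, 0.003]
contact_force: [0.0, -0.5, 1.1]
gripper_width: 0.0394
finger_force: 0.0
```

```bash
python3 - <<'E'
from h import *
s=st()
c=np.array([.5885,.0708]); a=np.radians(98.5); xh=np.array([np.cos(a),np.sin(a)]); yh=np.array([-np.sin(a),np.cos(a)])
for n in ('wrist','top'):
    P,im,d=grab(n,n+'_end.png'); C=cloud(P,d);z=C[...,2]; X=(C[...,:2]-c)@xh*1e3; Y=(C[...,:2]-c)@yh*1e3; im=im.astype(int)
    print(n)
    for nm,y0 in (('closed',-56),('open',56)):
        hd=(z>.114)&(z<.135)&(abs(X)<60)&(abs(Y-y0)<25)
        r=cv2.minAreaRect(np.stack([X[hd],Y[hd]],-1).astype(np.float32)); print(nm,'handle',np.round(r[0],1),np.round(r[1],1),'z',np.median(z[hd]))
        L=(abs(Y-y0)<35)&(z>.092)&(z<.0985)&(abs(X)<115); print('  plate z',np.median(z[L]),'X',np.round(np.percentile(X[L],[.5,99.5]),1))
        R=(abs(Y-y0)<45)&(X<-85)&(X>-125)&(z>.099)&(z<.112); print('  rear X',np.round(np.percentile(X[R],[2,50]),1) if R.sum()>5 else '')
    S=(z>.0995)&(z<.108)&(X>90)&(X<120)&(Y>30)&(Y<80); print('stop',np.round(np.percentile(X[S],[1,50,99]),1))
for o in ['brush','red_tub','white_tub','cups','tray']:
    for r in ctrl.outline_of('top',o)[:2]: print(o,round(r['score'],2),np.round(r['bbox']).tolist(),np.round(np.median(C[r['region']],0),3))
E
```

```text
21.52 tcp [ 0.5362 -0.092   0.3264] xang 98.15 tilt [ 0.0089 -0.0052] F [ 0.  -0.5  1.1] M [-0.09 -0.13 -0.01] w 0.0394 0.0
wrist
closed handle [ -1.7 -55.6] [61.4 14.9] z 0.12460252949940026
  plate z 0.09516320248940119 X [-101.7   34.6]
  rear X [-104.7 -102.6]
open handle [-2.1 56.1] [60.9 14.2] z 0.12492295969108091
  plate z 0.0952094402140834 X [-102.1   35. ]
  rear X [-105.1 -103. ]Traceback (most recent call last):
  File "<stdin>", line 12, in <module>
    return _quantile_unchecked(
        a, q, axis, out, overwrite_input, method, keepdims, weights)
    return _ureduce(a,
                    func=_quantile_ureduce_func,
    ...<5 lines>...
                    overwrite_input=overwrite_input,
                    method=method)
    r = func(a, **kwargs)
    result = _quantile(arr,
                       quantiles=q,
    ...<2 lines>...
                       out=out,
                       weights=wgt)
    slices_having_nans = np.isnan(arr[-1, ...])
                                  ~~~^^^^^^^^^
IndexError: index -1 is out of bounds for axis 0 with size 0
```

Request:
jog_arm(commands=[[[0.45, 30, 60, -30, 0, 0, 0.3], [0.45, 30, 80, -30, 0, 0, 0.3], [0.45, 30, 80, -30, 0, 0, 0.3], [0.45, 30, 80, -30, 0, 0, 0.3], [0.45, 30, 80, -30, 0, 0, 0.3]]])

```text
time: 21.98
tool_pos: [0.5634, -0.0061, 0.2889]
eef_rot: [-2.044, -2.384, 0.002]
contact_force: [-0.0, -0.3, 0.5]
gripper_width: 0.0399
finger_force: 0.0
```

```bash
python3 - <<'E'
from h import *
s=st()
c=np.array([.5885,.0708]); a=np.radians(98.5); xh=np.array([np.cos(a),np.sin(a)]); yh=np.array([-np.sin(a),np.cos(a)])
for n in ('wrist','wrist','top','top'):
    P,im,d=grab(n,n+'_end2.png'); C=cloud(P,d);z=C[...,2]; X=(C[...,:2]-c)@xh*1e3; Y=(C[...,:2]-c)@yh*1e3
    print(n)
    for nm,y0 in (('closed',-56),('open',56)):
        hd=(z>.114)&(z<.135)&(abs(X)<60)&(abs(Y-y0)<25)
        if hd.sum()>5: r=cv2.minAreaRect(np.stack([X[hd],Y[hd]],-1).astype(np.float32)); print(nm,'handle',np.round(r[0],2),np.round(r[1],1),'meanX',np.round(X[hd].mean(),2),np.round(np.percentile(X[hd],[1,99]),2))
        L=(abs(Y-y0)<35)&(z>.0935)&(z<.0975)&(X>60)&(X<115);
        if L.sum()>5: print('  front X',np.round(np.percentile(X[L],[50,98,99.5]),2),'z',np.median(z[L]))
        S=(z>.0995)&(z<.108)&(X>95)&(X<120)&(abs(Y-y0)<25)
        if S.sum()>5: print('  stop',np.round(np.percentile(X[S],[2,50,98]),2))
for o in ['brush','red_tub','white_tub','cups','tray']:
    for r in ctrl.outline_of('top',o)[:2]: print(o,round(r['score'],2),np.round(r['bbox']).tolist(),np.round(np.median(C[r['region']],0),3))
E
```

```text
21.98 tcp [ 0.5634 -0.0061  0.2889] xang 98.79 tilt [-0.0021  0.0001] F [-0.  -0.3  0.5] M [-0.08 -0.18 -0.01] w 0.0399 0.0
wrist
closed handle [ -0.37 -56.01] [63.4 14.9] meanX 0.51 [-31.46  30.79]
  front X [ 83.37 104.67 104.97] z 0.09520162138292967
  stop [104.18 105.12 106.11]
open handle [-0.11 56.05] [14.  63.4] meanX 0.67 [-31.6   30.65]
  front X [ 83.44 104.4  104.83] z 0.09527026040128894
  stop [104.19 104.81 105.5 ]
wrist
closed handle [ -0.2  -55.87] [62.6 14.6] meanX 0.48 [-31.18  30.85]
  front X [ 83.55 104.55 104.92] z 0.095201093063635
  stop [104.24 104.87 105.18]
open handle [-0.29 55.98] [14.1 63.4] meanX 0.16 [-31.75  31.03]
  front X [ 83.48 104.39 104.77] z 0.09526322227997946
  stop [103.92 104.43 104.8 ]
top
closed handle [ 28.92 -56.29] [11.7  8.6] meanX 28.98 [24.45 33.14]
  front X [ 84.26 107.01 109.36] z 0.0954114527439075
  stop [ 99.18 107.33 109.24]
open handle [-5.2  54.89] [13.8 49.8] meanX -5.56 [-29.01  19.57]
  front X [ 88.17 106.09 106.75] z 0.09512197033287784
  stop [100.68 107.34 109.32]
top
closed handle [ 28.37 -58.3 ] [15.8  9.6] meanX 28.18 [21.99 33.1 ]
  front X [ 85.02 105.74 106.43] z 0.09569565374131517
  stop [ 96.29 107.73 109.03]
open handle [-5.16 54.79] [14.2 49.8] meanX -5.87 [-28.91  17.22]
  front X [ 88.37 105.71 106.38] z 0.09558647028315481
  stop [101.85 107.69 109.36]
brush 0.6 [179.0, 256.0, 200.0, 330.0] [0.434 0.382 0.014]
red_tub 0.82 [116.0, 256.0, 149.0, 278.0] [0.533 0.525 0.069]
white_tub 0.91 [362.0, 189.0, 390.0, 219.0] [ 0.733 -0.176  0.079]
white_tub 0.57 [220.0, 194.0, 241.0, 217.0] [0.729 0.257 0.034]
tray 0.98 [163.0, 241.0, 210.0, 347.0] [0.476 0.384 0.004]
```

The loose lid now sits the same as the finished one to within 0.2 mm. The tins, tubs and cups are where they were, and the brush is in the tray. Handing in.

```bash
python3 -c "
from cell import ctrl
print(ctrl.job_done())"
```

```text
the job is handed in; nothing more can be done
None
```

The job is handed in after about 22 s of robot time: the brush lies flat in the steel tray and the aluminium lid is fully home against the far end of the open tin, with the tins, tubs and cups where they were.

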